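Turn a coated sample board over and close it under the inspection hood

TASK

The sample board on the yellow drying rack lies white face up. Turn it over and lay it, orange face up, on the two cork strips of the grey inspection bed, inside and square to the yellow outline, never letting it topple, fall or slap down on the way; then shut the clear hood with the red bar fully over it. Leave the other things on the bench where they are.

Things in the scene. Friction and masses are not known exactly. Their poses are not given: they have to be found in the camera images.
- board: loose flat sample board of wood, 60 (x) x 110 (y) x 18 (z) mm, about 0.12 kg; one 60 x 110 face is white, the other orange. Origin at its centre; z points out of the white face. At the start it lies white face up on the rack, its length along the rack's, centre 39 mm above the table
- rack: fixed drying rack, 50 mm (x) x 100 mm (y), 30 mm high: two yellow rails along y on a dark base, smaller than the board, which overhangs by about 5 mm on every side. Origin: centre of its underside on the table; z up
- bed: fixed grey inspection bed, 245 mm (x, from -115 to +130 mm) x 205 mm (y), base top 20 mm above the table; origin: centre of its underside, z up, -x side roughly facing the robot. Yellow outline on its base, 84 (x) x 134 (y) mm inside, round the centre. Two hinge posts (14 mm square, 65 mm high) near its +x edge at y = -75 and +75 mm
- bed_rest (a point): centre of the bed's resting place, level with the tops of the two cork strips, 32 mm above the table straight above the bed's origin, same axes. The strips, each 50 mm (x) by 16 mm (y), lie at y = -32 and +32 mm and stand 12 mm over the base; the board rests across both with its length along the bed's y
- hood (a joint): hinge angle of the clear hood on the bed: 0 shut (horizontal over the board), at the start open about 1.4 to 1.55 rad (nearly upright), at most 1.65. A stiff hinge: it stays where it is left; moving the red bar takes up to about 5 N
- hood_hinge (a point): middle of the hood's hinge axis (along the bed's y), 130 mm along the bed's +x from its origin, 62 mm above the table. The hood is a 4 mm clear sheet 220 mm long, 196 mm wide, black edges, with 40 mm walls at sides and front that hang down when shut and point towards the robot when open
- hood_bar (a point): middle of the hood's red round bar, 10 mm in diameter, 120 mm long along the bed's y, 265 mm from the hinge axis, 38 mm clear of the hood's front wall. Open: the hood's top edge, about 325 mm above the table; shut: 62 mm above the table, 20 mm in front of the base's -x edge
- can_a: bystander: white spray can with blue band and blue cap, 66 mm in diameter, 173 mm high; origin: centre of its underside
- can_b: bystander: another white spray can with blue band and blue cap, same size and origin
- can_c: bystander: white spray can with red band and red cap, same size and origin
- tin: bystander: steel paint tin with purple band, 104 mm in diameter, 118 mm high; origin: centre of its underside
- brush: bystander: paint brush about 200 mm long lying on the table; origin near its middle
- green_board: bystander: green sample board 110 x 60 x 18 mm lying on the table; origin: centre of its underside
- tin_lid: bystander: aluminium tin lid 100 mm in diameter, 8 mm high, lying on the table; origin: centre of its underside
Mind the look-alikes: they are no part of the job. Leave any black, blue or pink look-alike of the board alone.

How it is judged (in metres and radians):
On the way:
1. the board lies orange face up on the bed's cork strips, inside the outline, with the hood still open (angle between board's own z axis and vertical above 3 rad and x of board in the frame of bed between -0.015 and 0.015 m and y of board in the frame of bed between -0.015 and 0.015 m and z of board in the frame of bed below 0.045 m and value of joint hood above 0.8 rad), for 0.2 s.
At the end, for the whole second after the job is handed in: the board rests flat on the cork strips (within 0.1 rad of level), orange face up, its centre within 15 mm of the bed's centre in the bed's x and y, its length within 0.2 rad of the bed's y, at rest, and the hood is shut (under 0.06 rad) (angle between board's own z axis and vertical above 3.04 rad and x of board in the frame of bed between -0.015 and 0.015 m and y of board in the frame of bed between -0.015 and 0.015 m and z of board in the frame of bed below 0.045 m and angle between the y axis of board and the y axis of bed, either way round below 0.2 rad and linear speed of board below 0.02 m/s and value of joint hood below 0.06 rad); the robot touches nothing.
It fails at once if the board topples or slaps down (turns faster than 10 rad/s) (angular speed of board above 10 rad/s).
It fails at once if a bystander is moved by more than 30 mm (distance of any of can_a, can_b, can_c, tin, brush, green_board, tin_lid from where it was at the start of the episode above 0.03 m).
It also fails if it takes over 69 s, if anything falls off the work surface, if the arm or the gripper's body presses on something with over 40 N, if the wrist force passes 120 N, or if a joint passes its speed limit or range.

ROBOT

A 6-joint arm with a two-finger parallel gripper is mounted at the origin on the work surface. World frame = base frame: x ahead of the robot, y to its left, z up, the work surface at z = 0. Lengths are in mm, angles in rad, forces in N, time in s.
With the tool pointing down it reaches from about 350 to 775 mm from the base axis. Payload 7.3 kg.
Tool frame: the origin (TCP) lies at the centre of the arm's flange, where the gripper is bolted on; the fingertips stand 178 mm ahead of it and the grasp point (between the pads) lies 159 mm ahead of it; z points along the fingers, y is the line along which they close (so a half turn about z gives the same grasp; the last joint's range is limited). The gripper opens to 92 mm and grips with 3 to 60 N. Pads are 19 mm wide; open, the fingers measure 130 mm over their backs; the gripper's body (75 mm by 190 mm) begins 47 mm behind the grasp point.
Start: joints at [1.136, 0.342, 1.524, -0, 1.275, -0.146], TCP at [149.499, 503.267, 404.741] pointing down, gripper open.
Joint ranges: [-2.53, 2.53], [-0.77, 2.02], [0.04, 2.7], [-1, 4.14], [0.28, 2.66], [-3.11, 3.11]. Speed limits (rad/s): [2.57, 2.57, 3.14, 3.14, 3.14, 3.14].

INTERFACE

Orientations are given as [roll, pitch, yaw] about the fixed x, y, z axes, in that order (R = Rz(yaw) Ry(pitch) Rx(roll)).
In Python, from plant import * gives the robot as it stands. The module is installed in compiled form; this text tells all that it offers.
- The arm moves only by the shell command python3 -m inch 'ROWS'. ROWS is JSON, a list of rows, each a list of 5 numbers: the shift along the tool's x, y, z in m, then the turn about the tool's z in rad, then the opening, from 0 (shut) to 1 (fully open). In form: [[tx, ty, tz, spin, claw], ...]. A call has 1 to 8 rows; each row is the pose to reach, as a shift and turn from the pose commanded when the call began, along the tool's axes at that moment; what a row does not reach only later rows make up. A row lasts 1/12 s, in which the tool goes at most 41.7 mm and 7.16 degrees, less where a joint would pass 70% of its speed; a pose out of reach is approached as far as the arm can. A call with a gripper value outside its range is refused whole. The fingers move at their own pace and stop on an object; the grip force is fixed at half the most. Time passes only in rows, so rows that repeat a pose let the fingers close. It gives the time, the measured TCP pose, the force, the opening and the grip force at its end, in the units of the state.
- get_obs(): the state, without advancing time (a new reading comes with each control period).
- capture(name): name is "scene" or "top"; returns a dict with "color" (480x640x3 uint8, red, green, blue), "intrinsics" (3x3 intrinsics, pixels), "pose" (4x4, takes a point from camera to world coordinates). Camera axes: x right, y down, z forward; pixel columns grow to the right and rows downward; lengths in mm; the calibration is good to about 2 mm. A picture is of the moment at which its call begins. There is no depth.
- close_job(): hands the job in; it is judged then, once.
Trained networks look in a picture, given as the dict that the camera call returned (one of the last four; its "shot" number tells which), for a name from the list of things; names that differ only in an ending like _2 or _b are one class to them, and where a whole thing is asked for, a point or a joint stands for the part that bears it (a point fixed in the world has none). Each returns a list of dicts, best first, with "conf" (0 to 1); they miss things now and then, are a little off and sometimes report something else, mostly with a low value. They report only what shows in the picture. A call takes as long as a camera call. They do not tell look-alikes from the thing itself.
- look_for(picture, target): "rect" ([centre column, centre row, width, height] in pixels, round what is visible of it).
- trace(picture, target): "pixels" (480x640 bool, what is visible of it) and "rect" ([centre column, centre row, width, height] in pixels, round what is visible of it).
- tip_of(picture, target): "centre" ([column, row] in pixels: a listed point, or the origin of a listed thing).
The state is a dict: "time": time; "joint_positions": joint angles; "dq": joint speeds; "tau": joint torques, N m; "tool_pos": TCP position; "tcp_rot": TCP orientation; "contact_force": force on the tool from outside, world axes, zero at the start; "moment": the same for the moment, N m; "grip_width": finger opening in mm; "finger_force": force on a finger pad.
Only numpy, scipy, OpenCV 4.12 (cv2) and the standard library are available. Lean on these libraries where they do the work, as an engineer would, in place of code of your own. Each camera call takes 0.05 s, during which the arm holds its last target. There are 200 camera calls.

## Working session

There is one attempt and no reset: what is moved stays moved. The work goes in short steps, Python scripts to look and compute and a shell command to move; the robot and the scene stay as the last step left them, time stands still between calls to the robot, and variables do not carry over. Pictures are saved under pics/ and viewed, at most 10 in all, crops included, and the job is handed in when it is done.

```bash
mkdir -p pics
cat > h.py <<'E'
from plant import *
import numpy as np, cv2
def ray(c,uv,z):
    K=np.array(c["intrinsics"]);P=np.array(c["pose"])
    d=P[:3,:3]@np.linalg.solve(K,[uv[0],uv[1],1]);o=P[:3,3]
    return o+d*(z-o[2])/d[2]
def proj(c,p):
    P=np.linalg.inv(np.array(c["pose"]));q=np.array(c["intrinsics"])@(P[:3,:3]@np.asarray(p,float)+P[:3,3]);return q[:2]/q[2]
def save(c,n): cv2.imwrite("pics/"+n,c["color"][:,:,::-1])
E
python3 - <<'E'
from h import *
ims=[]
for n in("scene","top"):
    c=capture(n);ims.append(c);save(c,n+"0.png");print(n,np.round(c["pose"],3).tolist())
    for t,z in(("board",39),("rack",0),("bed",0),("bed_rest",32),("hood_hinge",62),("hood_bar",325),("tin",0),("can_a",0),("can_c",0),("brush",0),("green_board",0),("tin_lid",0)):
        print(t,[(np.round(r["centre"]),round(r["conf"],2),np.round(ray(c,r["centre"],z)[:2])) for r in tip_of(c,t)[:4]])
print(get_obs())
E
```

```text
scene [[0.29, 0.565, -0.773, 1560.204], [0.957, -0.154, 0.246, -352.256], [0.02, -0.811, -0.585, 872.398], [0.0, 0.0, 0.0, 1.0]]
board [(array([407., 234.]), 0.85, array([494., 245.])), (array([438., 272.]), 0.84, array([673., 250.])), (array([412., 191.]), 0.7, array([277., 362.])), (array([396., 219.]), 0.67, array([414., 248.]))]
rack [(array([410., 245.]), 0.63, array([497., 258.]))]
bed [(array([247., 274.]), 0.69, array([ 505., -216.]))]
bed_rest []
hood_hinge [(array([258., 287.]), 0.59, array([ 632., -208.]))]
hood_bar []
tin [(array([133., 317.]), 0.79, array([ 590., -504.]))]
can_a [(array([134., 281.]), 0.97, array([ 453., -501.])), (array([472., 227.]), 0.88, array([463., 479.])), (array([492., 244.]), 0.6, array([559., 491.]))]
can_c [(array([134., 281.]), 0.97, array([ 453., -501.])), (array([472., 227.]), 0.88, array([463., 479.])), (array([492., 244.]), 0.6, array([559., 491.]))]
brush [(array([364., 338.]), 0.63, array([803.,   1.]))]
green_board [(array([346., 306.]), 0.85, array([691.,  -5.]))]
tin_lid [(array([311., 235.]), 0.95, array([377.,  -4.]))]
top [[0.02, 
[... 1156 characters left out ...]
82.,   7.]))]
{'time': 1.3, 'joint_positions': array([ 1.13600187e+00,  3.42005495e-01,  1.52408650e+00,  3.26783532e-05,
        1.27538553e+00, -1.45969496e-01]), 'dq': array([-0.00147618, -0.00026825, -0.00097413, -0.00070354, -0.00121602,
       -0.00035496]), 'tau': array([-1.57874633e-04, -4.31152296e+01, -2.44477987e+01,  7.16970745e-02,
        4.83996200e-02, -1.16078044e-05]), 'tool_pos': array([149.497088  , 503.27560157, 404.7423735 ]), 'tcp_rot': array([ 3.14147420e+00, -1.41855073e-05,  2.85275818e+00]), 'contact_force': array([-0.83306547, -0.09202746, -0.62024666]), 'moment': array([-0.02067581,  0.01180224,  0.03623398]), 'finger_force': 0.0, 'grip_width': 91.95233701982063}
```

View pics/scene0.png

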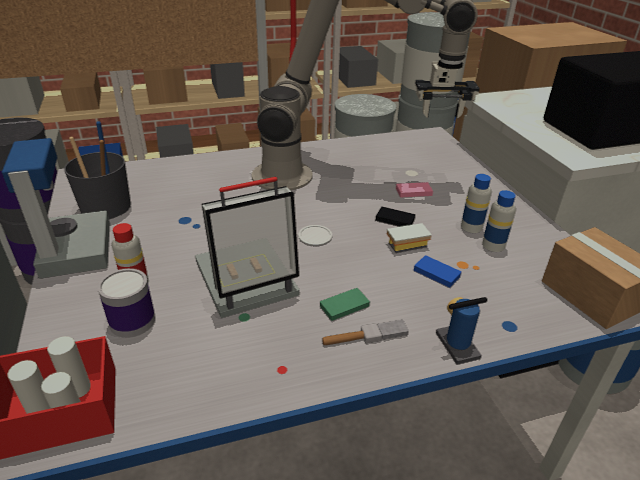

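View pics/top0.png

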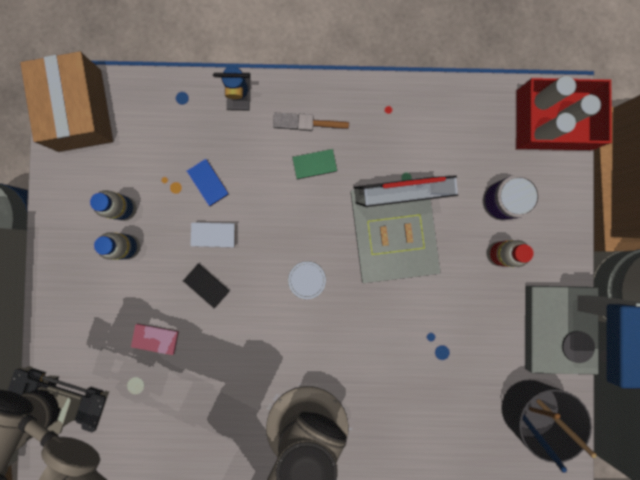

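The top view shows the white board at about (213,235) on the rack, the bed with strips at about (384,235)/(408,233), and the black, blue and pink look-alikes around them. In the scene view the board is at (408,235) and the hood is open, with its red bar at (250,184). Next I'll measure exact poses.

```bash
cat > m.py <<'E'
from h import *
def rectw(c,mask,z):
    pts=cv2.findContours(mask.astype(np.uint8),cv2.RETR_EXTERNAL,cv2.CHAIN_APPROX_NONE)[0]
    p=max(pts,key=cv2.contourArea)[:,0,:]
    w=np.array([ray(c,q,z)[:2] for q in p],np.float32)
    r=cv2.minAreaRect(w);b=cv2.boxPoints(r);e=[b[1]-b[0],b[2]-b[1]];l=max(e,key=np.linalg.norm)
    return np.round(r[0],1),np.round(r[1],1),round(float(np.degrees(np.arctan2(l[1],l[0])))%180,1)
E
python3 - <<'E'
from m import *
for n in("top","scene"):
    c=capture(n);im=c["color"].astype(int);h=cv2.cvtColor(c["color"],cv2.COLOR_RGB2HSV)
    box=np.zeros((480,640),bool)
    u=proj(c,[494,246,48]);u=u.astype(int);box[u[1]-25:u[1]+25,u[0]-35:u[0]+35]=1
    lo=c["color"][u[1],u[0]];print("px",lo,h[u[1],u[0]])
    v=h[...,2];m=box&(v>0.85*h[u[1],u[0],2])&(h[...,1]<h[u[1],u[0],1]+15)
    print(n,"white",rectw(c,m,48))
    for r in trace(c,"board")[:5]:print(" tr",r["conf"],np.round(r["rect"]),rectw(c,r["pixels"],43))
    u=proj(c,[503,-222,32]).astype(int)
    box[:]=0;box[u[1]-35:u[1]+35,u[0]-45:u[0]+45]=1
    for nm,m,z in(("yel",(h[...,0]>22)&(h[...,0]<34)&(h[...,1]>110),20),("cork",(h[...,0]<20)&(h[...,0]>5)&(h[...,1]>90),32)):
        m=m&box;k,l,s,ce=cv2.connectedComponentsWithStats(m.astype(np.uint8))
        print(nm,[(s[i,4],np.round(ce[i],1),np.round(ray(c,ce[i],z)[:2],1)) for i in range(1,k) if s[i,4]>8])
        if m.any():print(rectw(c,cv2.morphologyEx(m.astype(np.uint8),cv2.MORPH_CLOSE,np.ones((3,3))),z))
    m=((h[...,0]<6)|(h[...,0]>174))&(h[...,1]>150)
    k,l,s,ce=cv2.connectedComponentsWithStats(m.astype(np.uint8))
    for i in range(1,k):
        if s[i,4]>40:
            p=np.argwhere(l==i)[:,::-1];a,b=p[p[:,0].argmin()],p[p[:,0].argmax()]
            print("red",ce[i].round(),a,b,[ray(c,x,324)[:2].round() for x in(a,ce[i],b)])
E
```

```text
px [160 165 177] [111  24 177]
top white (array([496.7, 252.4]), array([ 61.2, 109.4]), 91.2)
 tr 0.93 [206. 286.  46.  46.] (array([365.8, 263.6]), array([109.6,  62.9]), 50.0)
 tr 0.87 [210. 236.  40.  24.] (array([495.6, 252.2]), array([ 58.9, 112.5]), 91.2)
 tr 0.81 [155. 341.  48.  28.] (array([228.5, 390.5]), array([111. ,  61.6]), 80.5)
 tr 0.56 [208. 182.  42.  49.] (array([630.2, 267.4]), array([113.1,  64.6]), 35.0)
 tr 0.38 [119. 248.  48.  28.] (array([462.6, 493.6]), array([ 68.9, 112.4]), 91.2)
yel []
cork [(np.int32(99), array([408.2, 232.3]), array([ 512. , -251.7])), (np.int32(99), array([383.9, 235.6]), array([ 502.3, -189. ]))]
(array([ 511.6, -251.9]), array([45.6, 14.3]), 8.9)
red [564. 117.] [517 101] [611 112] [array([ 772., -418.]), array([ 742., -515.]), array([ 753., -611.])]
red [413. 182.] [382 185] [444 177] [array([ 593., -143.]), array([ 601., -207.]), array([ 612., -269.])]
red [494. 254.] [491 249] [500 263] [array([ 467., -367.]), array([ 457., -373.]), array([ 439., -385.])]
red [523. 253.] [513 251] [532 251] [array([ 464., -411.]), array([ 460., -
[... 463 characters left out ...]
yel []
cork []
(array([ 509.1, -292.7]), array([0., 0.]), 0.0)
red [293.  26.] [290   0] [296  23] [array([-1226.,   341.]), array([-698.,  220.]), array([-749.,  248.])]
red [249. 184.] [220 188] [276 177] [array([ 600., -270.]), array([ 598., -209.]), array([ 584., -146.])]
red [123. 233.] [113 228] [132 234] [array([ 697., -482.]), array([ 717., -465.]), array([ 726., -448.])]
red [137. 267.] [117 265] [146 274] [array([ 814., -473.]), array([ 827., -442.]), array([ 851., -427.])]
red [ 58. 404.] [  0 356] [114 367] [array([ 979., -622.]), array([1083., -539.]), array([1041., -473.])]
red [282. 370.] [278 368] [286 368] [array([1103., -262.]), array([1107., -258.]), array([1106., -252.])]
```

Board centre is about (494.5, 251), length along world y. Bed origin is about (507, -220.4), yaw 8.85°. The bar is at about (600, -207), which gives a hood angle of about 1.43 rad.

Plan: grip the board off-centre across its width, roll it within the grip against fixed edges, and lay it down.

```bash
cat > d.py <<'E'
import sys
from h import *
def go(x,y,z,yaw):
    o=get_obs();t=o["tool_pos"];q=o["tcp_rot"][2];D=np.array([x,y])-t[:2]
    return np.round([(D@[np.cos(q),np.sin(q)])/1e3,(D@[np.sin(q),-np.cos(q)])/1e3,(t[2]-z)/1e3,(q-yaw+np.pi)%(2*np.pi)-np.pi],4).tolist()
if __name__=="__main__":
    o=get_obs();print(np.round(o["time"],2),np.round(o["tool_pos"],1),np.round(o["tcp_rot"],3),np.round(o["contact_force"],1),"grip",round(o["grip_width"],1),round(o["finger_force"],1))
    if len(sys.argv)>1:print(go(*map(float,sys.argv[1:])))
E
A='[-0.397,-0.126,0.05,1.27,1]'
python3 -m inch '[[-0.397,-0.126,0.0,1.27,1],[-0.397,-0.126,0.0,1.27,1],[-0.397,-0.126,0.0,1.27,1],[-0.397,-0.126,0.0,1.27,1],[-0.397,-0.126,0.0,1.27,1],[-0.397,-0.126,0.0,1.27,1],[-0.397,-0.126,0.0,1.27,1],[-0.397,-0.126,0.0,1.27,1]]'
python3 d.py 494.5 269 260 1.58
```

```text
time: 2.17
tool_pos: [426.7, 314.6, 404.9]
tcp_rot: [3.141, -0.0, 1.847]
contact_force: [-0.1, 0.8, -0.9]
grip_width: 91.7
finger_force: 0.0
2.17 [426.7 314.6 404.9] [ 3.141 -0.     1.847] [-0.1  0.8 -0.9] grip 91.7 0.0
[-0.0624, 0.0528, 0.1449, 0.2666]
```

```bash
python3 -m inch '[[-0.062,0.053,0.06,0.267,1],[-0.062,0.053,0.1,0.267,1],[-0.062,0.053,0.145,0.267,1],[-0.062,0.053,0.145,0.267,1],[-0.062,0.053,0.145,0.267,1],[-0.062,0.053,0.145,0.267,1],[-0.062,0.053,0.145,0.267,1]]'
python3 d.py 494.5 269 200 1.58
python3 - <<'E'
from m import *
c=capture("top");save(c,"top1.png")
for r in trace(c,"board")[:5]:print(r["conf"],rectw(c,r["pixels"],43))
E
```

```text
time: 2.75
tool_pos: [493.7, 271.8, 261.1]
tcp_rot: [3.14, -0.001, 1.586]
contact_force: [-0.2, -0.3, 0.6]
grip_width: 91.7
finger_force: 0.0
2.75 [493.7 271.8 261.1] [ 3.140e+00 -1.000e-03  1.586e+00] [-0.2 -0.3  0.6] grip 91.7 0.0
[-0.0028, 0.0007, 0.0611, 0.0059]
0.97 (array([629.3, 266.8]), array([111.8,  61.2]), 34.2)
0.93 (array([496.1, 228.1]), array([58.9, 69.1]), 91.2)
0.79 (array([234.4, 425.1]), array([60.8, 35.4]), 1.9)
0.6 (array([344.7, 226.2]), array([40.1, 76. ]), 173.1)
0.26 (array([ 618.4, -240.7]), array([ 58.2, 264.4]), 98.1)
```

Now I'll descend, close, and lift slightly.

```bash
python3 -m inch '[[-0.003,0.001,0.03,0,1],[-0.003,0.001,0.06,0,1],[-0.003,0.001,0.06,0,1],[-0.003,0.001,0.06,0,0.75],[-0.003,0.001,0.06,0,0.6],[-0.003,0.001,0.06,0,0.6],[-0.003,0.001,0.06,0,0.6],[-0.003,0.001,0.06,0,0.6]]'
python3 -m inch '[[0,0,0,0,0.6],[0,0,0,0,0.6],[0,0,0,0,0.6],[0,0,-0.003,0,0.6],[0,0,-0.007,0,0.6],[0,0,-0.011,0,0.6],[0,0,-0.015,0,0.6],[0,0,-0.015,0,0.6]]'
python3 - <<'E'
from m import *
c=capture("scene");u=proj(c,[494,251,50]).astype(int);x=c["color"][u[1]-60:u[1]+40,u[0]-60:u[0]+60]
cv2.imwrite("pics/s2.png",cv2.resize(x,None,fx=6,fy=6,interpolation=2)[:,:,::-1])
E
```

```text
time: 3.52
tool_pos: [494.9, 268.6, 201.2]
tcp_rot: [3.139, -0.001, 1.586]
contact_force: [-0.0, -0.0, 0.3]
grip_width: 63.4
finger_force: 0.0
time: 4.18
tool_pos: [494.8, 268.5, 215.6]
tcp_rot: [3.14, -0.001, 1.586]
contact_force: [0.7, -0.8, -0.6]
grip_width: 59.8
finger_force: 29.9
```

View pics/s2.png

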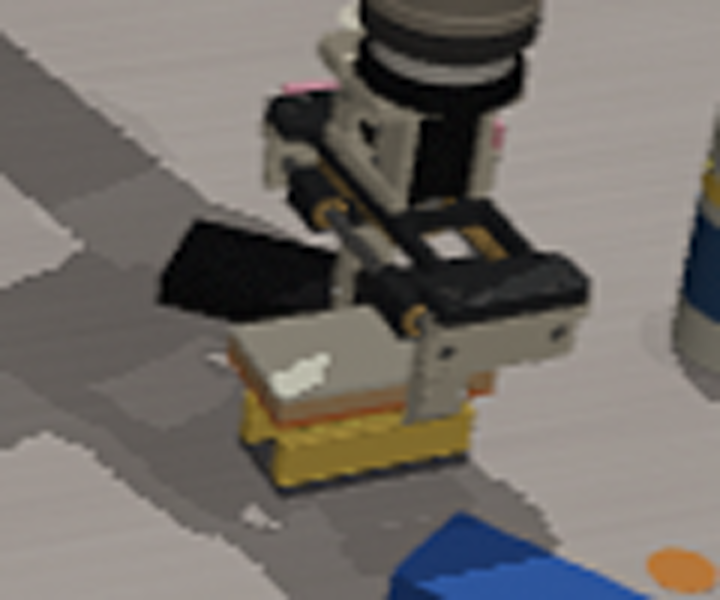

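```bash
cat > b.py <<'E'
from h import *
def corners(py,pz,th,x=494.8,L=73,S=37,hz=-2):
    # pad at (x,py,pz), long side towards -y, th = long end down; hz board mid rel. to pad axis
    out=[]
    for a in(-S,L):
        for n in(-9,9):
            for s in(-30,30):
                f=a*np.cos(th)+(n+hz)*np.sin(th);u=-a*np.sin(th)+(n+hz)*np.cos(th)
                out.append([x+s,py-f,pz+u])
    return np.array(out)
E
python3 - <<'E'
from b import *
c=capture("scene");u0=proj(c,[494,251,50]).astype(int)-60
for th in(0,6,12):
    q=np.array([(proj(c,p)-u0)*6 for p in corners(268.5,56.6,np.radians(th))]).round().astype(int)
    print(th,"x+ side: Short bottom/top, long bottom/top",q[1],q[3],q[5],q[7],"far long top",q[6])
for p in([519,201,30],[519,301,30],[519,201,0]):print(((proj(c,p)-u0)*6).round())
E
```

```text
0 x+ side: Short bottom/top, long bottom/top [495 388] [500 357] [278 425] [283 393] far long top [231 322]
6 x+ side: Short bottom/top, long bottom/top [498 381] [500 350] [280 437] [280 406] far long top [229 335]
12 x+ side: Short bottom/top, long bottom/top [500 374] [498 344] [283 449] [279 420] far long top [228 348]
[281. 443.]
[476. 410.]
[274. 494.]
```

The crop shows the board level in the grip, its front bottom edge running from (283,427) to (490,390). That matches tilt 0, so the grip is stiff. Now I'll lever the short end up on the rack's edge.

```bash
python3 -m inch '[[-0.04,0,-0.004,0,0.6],[-0.083,0,-0.004,0,0.6],[-0.083,0,-0.004,0,0.6],[-0.083,0,0.008,0,0.6],[-0.083,0,0.012,0,0.6],[-0.083,0,0.015,0,0.6],[-0.083,0,0.017,0,0.6],[-0.083,0,0.017,0,0.6]]'
python3 -m inch '[[0,0,0.002,0,0.6],[0,0,0.002,0,0.6]]'
python3 - <<'E'
from b import *
o=get_obs();t=o["tool_pos"];print(t)
c=capture("scene");u0=proj(c,[494,170,50]).astype(int)-60
x=c["color"][u0[1]:u0[1]+100,u0[0]:u0[0]+120]
cv2.imwrite("pics/s3.png",cv2.resize(x,None,fx=6,fy=6,interpolation=2)[:,:,::-1])
for th in(0,10,20):
    q=np.array([(proj(c,p)-u0)*6 for p in corners(t[1],t[2]-159,np.radians(th))]).round().astype(int)
    print(th,"x+ side: Short bottom/top, long bottom/top",q[1],q[3],q[5],q[7],"far long top",q[6])
E
```

```text
time: 4.95
tool_pos: [495.8, 185.1, 198.5]
tcp_rot: [-3.141, 0.001, 1.587]
contact_force: [-1.9, -5.8, 9.4]
grip_width: 60.0
finger_force: 30.0
time: 5.12
tool_pos: [495.9, 185.1, 197.0]
tcp_rot: [3.141, 0.001, 1.587]
contact_force: [-4.0, -5.9, 12.1]
grip_width: 59.5
finger_force: 30.0
[495.86117635 185.14006762 196.96366138]
0 x+ side: Short bottom/top, long bottom/top [489 424] [493 393] [268 462] [271 430] far long top [225 357]
10 x+ side: Short bottom/top, long bottom/top [493 412] [491 382] [272 483] [269 453] far long top [223 379]
20 x+ side: Short bottom/top, long bottom/top [495 401] [487 373] [281 501] [271 474] far long top [225 400]
```

View pics/s3.png

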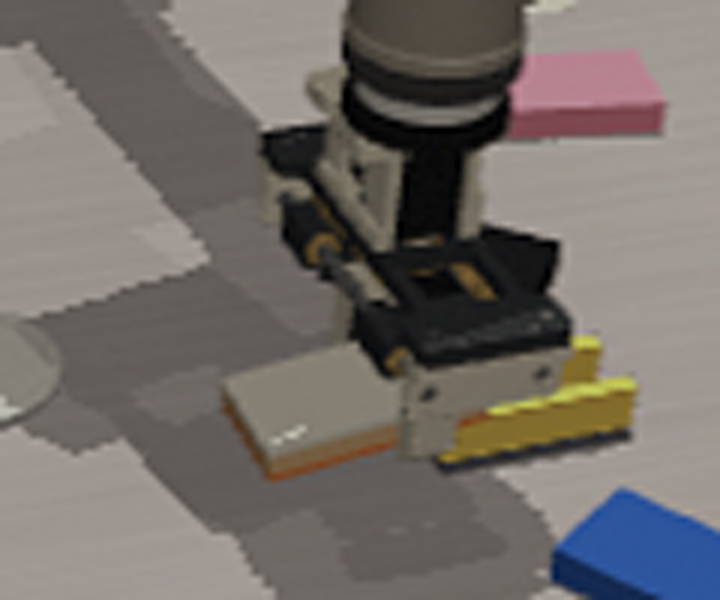

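The crop shows the board's long-end corner at (270,480)/(270,450), about 9° down, so the levering works. I'll press a bit more, then lift over to the far end of the rack.

```bash
python3 -m inch '[[0,0,0.0015,0,0.6],[0,0,0.003,0,0.6],[0,0,0.003,0,0.6],[0,0,-0.03,0,0.6],[0,0,-0.055,0,0.6],[0,0,-0.055,0,0.6]]'
python3 - <<'E'
from b import *
o=get_obs();t=o["tool_pos"];print(t)
c=capture("scene");u0=proj(c,[494,170,90]).astype(int)-60
x=c["color"][u0[1]:u0[1]+100,u0[0]:u0[0]+120]
cv2.imwrite("pics/s4.png",cv2.resize(x,None,fx=5,fy=5,interpolation=2)[:,:,::-1])
for th in(10,16,22):
    q=np.array([(proj(c,p)-u0)*5 for p in corners(t[1],t[2]-159,np.radians(th))]).round().astype(int)
    print(th,"x+ side: Short bottom/top, long bottom/top",q[1],q[3],q[5],q[7],"far long top",q[6])
E
```

```text
time: 5.67
tool_pos: [497.1, 186.3, 255.1]
tcp_rot: [3.134, -0.002, 1.587]
contact_force: [1.8, -0.1, -0.2]
grip_width: 59.7
finger_force: 30.0
[497.12204133 186.25779712 255.09745134]
10 x+ side: Short bottom/top, long bottom/top [415 317] [414 291] [227 376] [224 350] far long top [184 290]
16 x+ side: Short bottom/top, long bottom/top [416 311] [412 285] [231 386] [224 361] far long top [185 301]
22 x+ side: Short bottom/top, long bottom/top [417 305] [409 281] [236 395] [226 372] far long top [187 312]
```

View pics/s4.png

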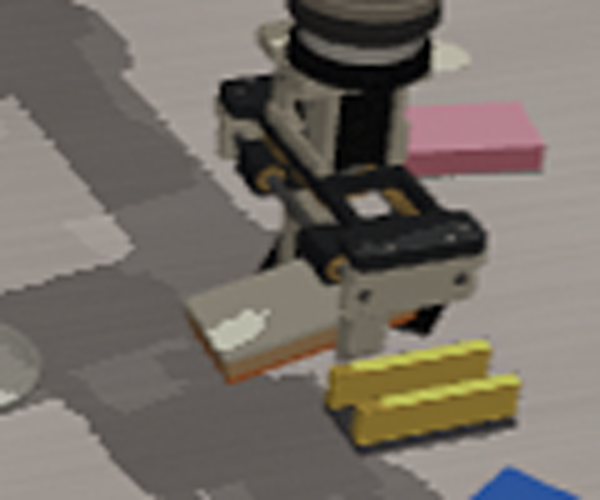

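Corner is at (229,382)/(225,352), about 14°. One more press for more tilt, then carry it over the rack.

```bash
python3 -m inch '[[0,0,0.04,0,0.6],[0,0,0.058,0,0.6],[0,0,0.062,0,0.6],[0,0,0.064,0,0.6],[0,0,0.065,0,0.6],[0,0,0.065,0,0.6],[0,0,0.065,0,0.6]]'
python3 -m inch '[[0,0,-0.04,0,0.6],[0,0,-0.07,0,0.6],[0.04,0,-0.07,0,0.6],[0.08,0,-0.07,0,0.6],[0.12,0,-0.07,0,0.6],[0.16,0,-0.07,0,0.6],[0.2,0,-0.07,0,0.6],[0.2,0,-0.07,0,0.6]]'
cat > fit.py <<'E'
from b import *
# fit tilt from board mask in scene camera (white/orange board): IoU of projected hull, edges printed
def fit(ths,name="scene",**k):
    o=get_obs();t=o["tool_pos"];c=capture(name)
    ms=[r for r in trace(c,"board")]
    res=[]
    for r in ms:
        for th in ths:
            q=np.array([proj(c,p) for p in corners(t[1],t[2]-159,np.radians(th),x=t[0],**k)],np.float32)
            m=np.zeros((480,640),np.uint8);cv2.fillConvexPoly(m,cv2.convexHull(q).astype(int),1)
            res.append((round(float((m.astype(bool)&r["pixels"]).sum()/max(1,(m.astype(bool)|r["pixels"]).sum())),2),th,round(r["conf"],2)))
    print(np.round(t,1),sorted(res)[-5:]);return c,t
E
python3 - <<'E'
from fit import *
c,t=fit(range(0,60,4))
u0=proj(c,[494,t[1]-30,t[2]-159]).astype(int)-60
x=c["color"][u0[1]:u0[1]+100,u0[0]:u0[0]+120]
cv2.imwrite("pics/s5.png",cv2.resize(x,None,fx=5,fy=5,interpolation=2)[:,:,::-1])
for th in(10,16,22):
    q=np.array([(proj(c,p)-u0)*5 for p in corners(t[1],t[2]-159,np.radians(th))]).round().astype(int)
    print(th,"x+ side: long bottom/top",q[5],q[7])
E
python3 d.py
```

```text
time: 6.3
tool_pos: [495.3, 185.6, 187.9]
tcp_rot: [-3.141, 0.0, 1.586]
contact_force: [-8.8, -3.7, 32.6]
grip_width: 60.2
finger_force: 30.0
time: 6.97
tool_pos: [491.0, 391.7, 254.2]
tcp_rot: [-3.141, -0.003, 1.591]
contact_force: [-1.1, -0.6, -0.1]
grip_width: 59.7
finger_force: 30.0
[491.  391.7 254.2] [(0.0, 52, 0.7), (0.0, 52, 0.94), (0.0, 56, 0.6), (0.0, 56, 0.7), (0.0, 56, 0.94)]
10 x+ side: long bottom/top [260 376] [260 350]
16 x+ side: long bottom/top [263 386] [260 362]
22 x+ side: long bottom/top [267 395] [261 372]
7.07 [491.6 387.  253.7] [-3.139e+00  2.000e-03  1.589e+00] [-0.3 -0.5 -1.2] grip 59.6 30.0
```

View pics/s5.png

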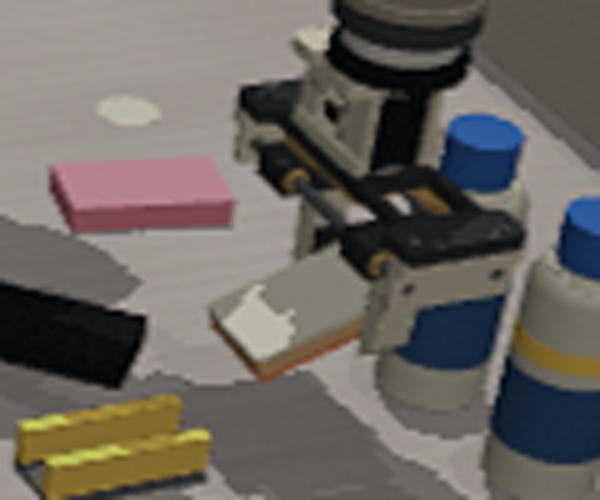

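The crop shows the board about 17° down, with its long-end bottom corner at (263,380), clear of the cans. Now I'll lower it in front of the rack's far end and swing it up against that end wall.

```bash
python3 -m inch '[[0,0,0.035,0,0.6],[0,0,0.055,0,0.6],[0,0,0.061,0,0.6],[0,0,0.061,0,0.6],[-0.008,0,0.061,0,0.6],[-0.012,0,0.061,0,0.6],[-0.015,0,0.061,0,0.6],[-0.016,0,0.06,0,0.6]]'
python3 -m inch '[[-0.002,0,-0.005,0,0.6],[-0.003,0,-0.01,0,0.6],[-0.005,0,-0.016,0,0.6],[-0.008,0,-0.022,0,0.6],[-0.008,0,-0.022,0,0.6]]'
python3 - <<'E'
from fit import *
o=get_obs();t=o["tool_pos"];print(t);c=capture("scene")
u0=proj(c,[494,t[1]-30,t[2]-159]).astype(int)-60
x=c["color"][u0[1]:u0[1]+100,u0[0]:u0[0]+120]
cv2.imwrite("pics/s6.png",cv2.resize(x,None,fx=5,fy=5,interpolation=2)[:,:,::-1])
for th in(16,26,36):
    q=np.array([(proj(c,p)-u0)*5 for p in corners(t[1],t[2]-159,np.radians(th),hz=1)]).round().astype(int)
    print(th,"x+ side: short bot,long bottom/top",q[1],q[5],q[7])
E
```

```text
time: 7.73
tool_pos: [492.9, 372.2, 198.8]
tcp_rot: [3.137, -0.01, 1.584]
contact_force: [-4.9, 20.6, 0.6]
grip_width: 59.8
finger_force: 30.0
time: 8.15
tool_pos: [493.6, 361.6, 220.9]
tcp_rot: [3.138, -0.004, 1.585]
contact_force: [-2.5, 5.7, 2.7]
grip_width: 60.2
finger_force: 30.0
[493.55074845 361.61681828 220.85876319]
16 x+ side: short bot,long bottom/top [437 312] [260 384] [257 360]
26 x+ side: short bot,long bottom/top [437 302] [267 398] [258 377]
36 x+ side: short bot,long bottom/top [436 294] [276 411] [263 393]
```

View pics/s6.png

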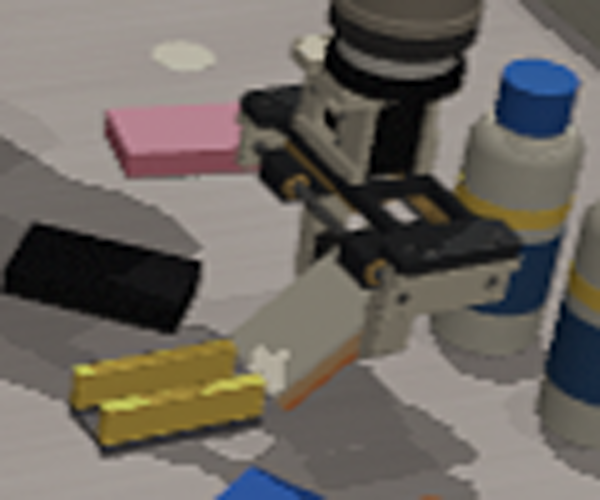

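The crop shows the board swinging against the rack end, its lower corner at (288,410), about 40°. I'll continue the arc past vertical.

```bash
python3 -m inch '[[-0.009,0,-0.0095,0,0.6],[-0.018,0,-0.018,0,0.6],[-0.029,0,-0.025,0,0.6],[-0.041,0,-0.030,0,0.6],[-0.053,0,-0.033,0,0.6],[-0.067,0,-0.033,0,0.6],[-0.07,0,-0.033,0,0.6],[-0.07,0,-0.033,0,0.6]]'
cat > an.py <<'E'
from fit import *
# board angle from colour: orange / white areas near tool in scene cam, with IoU against model hull
def an(lo,hi,step=5,hz=1,S=37,L=73):
    o=get_obs();t=o["tool_pos"];c=capture("scene");h=cv2.cvtColor(c["color"],cv2.COLOR_RGB2HSV)
    org=(h[...,0]<14)&(h[...,0]>3)&(h[...,1]>140)
    u=proj(c,t-[0,0,159]).astype(int);b=np.zeros_like(org);b[u[1]-50:u[1]+50,u[0]-70:u[0]+70]=1;org&=b
    p=np.argwhere(org)[:,::-1];print(np.round(t,1),"pad px",u,"orange n",len(p))
    if len(p):print("hull",cv2.boxPoints(cv2.minAreaRect(p.astype(np.float32))).round().tolist())
    for th in range(lo,hi,step):
        q=np.array([proj(c,p) for p in corners(t[1],t[2]-159,np.radians(th),x=t[0],hz=hz,S=S,L=L)]).round().astype(int)
        print(th,"bottom(orange) face x+: short,long",q[1],q[5],"x-:",q[0],q[4])
    return c
E
python3 -c "
from an import *
c=an(70,121,10);save(c,'s7.png');u=proj(c,[494,290,90]).astype(int);cv2.imwrite('pics/s7c.png',cv2.resize(c['color'][u[1]-60:u[1]+50,u[0]-70:u[0]+70],None,fx=5,fy=5)[:,:,::-1]);print(u)"
```

```text
time: 8.87
tool_pos: [494.7, 290.8, 253.2]
tcp_rot: [3.138, -0.003, 1.584]
contact_force: [0.3, 4.1, 2.7]
grip_width: 59.8
finger_force: 30.0
[494.7 290.8 253.2] pad px [424 215] orange n 8
hull [[434.0, 238.0], [435.0, 226.0], [435.0, 226.0], [434.0, 238.0]]
70 bottom(orange) face x+: short,long [438 210] [420 243] x-: [428 199] [411 231]
80 bottom(orange) face x+: short,long [436 210] [424 243] x-: [426 198] [415 231]
90 bottom(orange) face x+: short,long [434 209] [428 242] x-: [424 198] [419 230]
100 bottom(orange) face x+: short,long [432 209] [432 241] x-: [422 198] [423 229]
110 bottom(orange) face x+: short,long [429 210] [436 239] x-: [420 199] [427 227]
120 bottom(orange) face x+: short,long [427 211] [440 236] x-: [418 199] [430 225]
[423 216]
```

View pics/s7c.png

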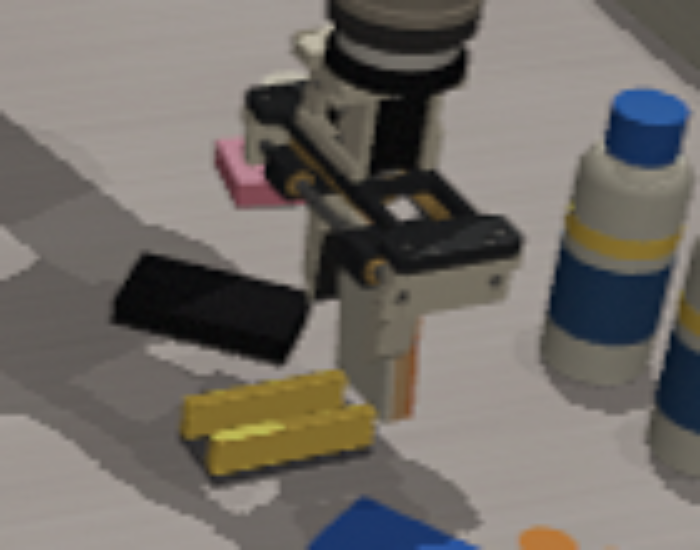

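The crop shows the board hanging, slightly past vertical, orange on the right side, with its lower corner at (412,418). Now I'll lay it over onto the rack.

```bash
python3 -m inch '[[-0.012,0,0.007,0,0.6],[-0.025,0,0.016,0,0.6],[-0.035,0,0.028,0,0.6],[-0.042,0,0.041,0,0.6],[-0.045,0,0.047,0,0.6],[-0.046,0,0.052,0,0.6],[-0.046,0,0.054,0,0.6],[-0.046,0,0.055,0,0.6]]'
python3 -c "
from an import *
c=an(150,191,10);u=proj(c,[494,260,60]).astype(int);cv2.imwrite('pics/s8c.png',cv2.resize(c['color'][u[1]-60:u[1]+50,u[0]-70:u[0]+70],None,fx=5,fy=5)[:,:,::-1]);print(u)"
```

```text
time: 9.58
tool_pos: [495.2, 245.5, 196.1]
tcp_rot: [3.141, -0.0, 1.586]
contact_force: [0.3, -0.5, 4.9]
grip_width: 58.6
finger_force: 30.0
[495.2 245.5 196.1] pad px [407 234] orange n 31
hull [[396.0, 201.0], [422.0, 191.0], [439.0, 237.0], [414.0, 247.0]]
150 bottom(orange) face x+: short,long [403 235] [432 245] x-: [395 223] [422 234]
160 bottom(orange) face x+: short,long [402 236] [434 242] x-: [393 225] [424 230]
170 bottom(orange) face x+: short,long [401 238] [435 238] x-: [392 226] [426 226]
180 bottom(orange) face x+: short,long [400 240] [436 234] x-: [391 228] [426 223]
190 bottom(orange) face x+: short,long [399 242] [436 231] x-: [391 230] [426 219]
[412 226]
```

```bash
python3 -m inch '[[0,0,0.001,0,0.6],[0,0,0.002,0,0.6],[0,0,0.002,0,0.6],[0,0,0.002,0,0.6]]'
python3 -c "
from an import *
c=an(170,191,10);h=cv2.cvtColor(c['color'],cv2.COLOR_RGB2HSV)
org=((h[...,0]<14)&(h[...,0]>3)&(h[...,1]>120))
print(sorted(map(tuple,np.argwhere(org[205:260,385:450])[:,::-1]+[385,205]))[::3])
u=proj(c,[494,260,60]).astype(int);cv2.imwrite('pics/s8c.png',cv2.resize(c['color'][u[1]-60:u[1]+50,u[0]-70:u[0]+70],None,fx=5,fy=5)[:,:,::-1]);print(u)"
```

```text
time: 9.97
tool_pos: [495.0, 245.6, 194.0]
tcp_rot: [3.141, -0.0, 1.586]
contact_force: [0.7, 0.3, 3.8]
grip_width: 58.9
finger_force: 30.0
[495.  245.6 194. ] pad px [407 235] orange n 33
hull [[401.0, 220.0], [403.0, 216.0], [441.0, 233.0], [439.0, 237.0]]
170 bottom(orange) face x+: short,long [401 239] [435 239] x-: [392 227] [425 227]
180 bottom(orange) face x+: short,long [400 241] [436 235] x-: [391 229] [426 223]
190 bottom(orange) face x+: short,long [399 243] [435 231] x-: [391 231] [426 220]
[(np.int64(402), np.int64(218)), (np.int64(403), np.int64(219)), (np.int64(404), np.int64(220)), (np.int64(405), np.int64(219)), (np.int64(405), np.int64(222)), (np.int64(406), np.int64(221)), (np.int64(407), np.int64(221)), (np.int64(413), np.int64(220)), (np.int64(436), np.int64(235)), (np.int64(437), np.int64(234)), (np.int64(438), np.int64(234)), (np.int64(438), np.int64(237))]
[412 226]
```

View pics/s8c.png

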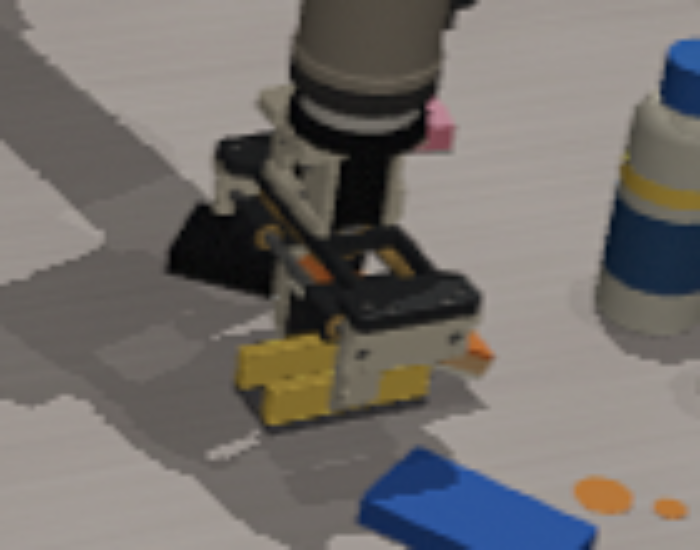

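Run:
```python
from h import *
c=capture("scene");P=np.array(c["pose"]);K=np.array(c["intrinsics"])
def rx(uv,x):
    d=P[:3,:3]@np.linalg.solve(K,[uv[0],uv[1],1]);o=P[:3,3];return (o+d*(x-o[0])/d[0]).round(1)
f=lambda a,b:(342+a/5,166+b/5)
print("long top",rx(f(493,354),525),"long bottom",rx(f(487,374),525),"edge top near finger",rx(f(468,345),525),"bottom near finger",rx(f(465,368),525))
print("rack end top",rx(f(430,367),519),rx(f(428,402),519),"rack -y end",rx(f(265,392),519))
for x in(470,495,510):print(x,"short patch",rx(f(305,258),x),rx(f(325,282),x))
c=capture("top");save(c,"t9.png");h=cv2.cvtColor(c["color"],cv2.COLOR_RGB2HSV)
m=(h[...,0]<14)&(h[...,0]>3)&(h[...,1]>120);m[:, :180]=0;m[:,240:]=0;m[:210]=0;m[260:]=0
p=np.argwhere(m)[:,::-1];print(len(p));print([ray(c,q,40)[:2].round() for q in p[::6]])
for r in trace(c,"board"):print(r["conf"],np.round(r["rect"]),ray(c,r["rect"][:2],40)[:2].round())
x=c["color"][190:280,150:270];cv2.imwrite("pics/t9c.png",cv2.resize(x,None,fx=6,fy=6)[:,:,::-1])
```

```text
long top [525.  336.3  32.8] long bottom [525.  334.9  19.1] edge top near finger [525.  318.9  42.3] bottom near finger [525.  319.8  26.2]
rack end top [519.  300.8  26.3] [519.  303.5   1. ] rack -y end [519.  198.8  28.4]
470 short patch [470.  238.9  79.8] [470.  253.6  60.9]
495 short patch [495.  225.3  98. ] [495.  239.8  79.5]
510 short patch [510.  217.2 108.9] [510.  231.4  90.7]
0
[]
0.82 [209. 177.  40.  36.] [643. 266.]
0.56 [145. 339.  30.  24.] [227. 415.]
```

The last crop shows the board still about 27° from flat. Its long-end orange corner is at (493,354), beyond the rack edge, and the short end is high up under the gripper body, so the board has slid up in the grip. I'll lift a little and check whether it follows.

```bash
python3 -m inch '[[0,0,-0.004,0,0.6],[0,0,-0.008,0,0.6],[0,0,-0.015,0,0.6],[0,0,-0.02,0,0.6],[0,0,-0.02,0,0.6]]'
python3 - <<'E'
from h import *
c=capture("scene");P=np.array(c["pose"]);K=np.array(c["intrinsics"]);h=cv2.cvtColor(c["color"],cv2.COLOR_RGB2HSV)
def rx(uv,x):
    d=P[:3,:3]@np.linalg.solve(K,[uv[0],uv[1],1]);o=P[:3,3];return (o+d*(x-o[0])/d[0]).round(1)
m=(h[...,0]<17)&(h[...,0]>3)&(h[...,1]>110);m[:200]=0;m[250:]=0;m[:,:390]=0;m[:,447:]=0
n,l,s,ce=cv2.connectedComponentsWithStats(m.astype(np.uint8),connectivity=8)
for i in range(1,n):
    p=np.argwhere(l==i)[:,::-1];e=[p[p[:,0].argmax()],p[p[:,1].argmax()],p[p[:,0].argmin()],p[p[:,1].argmin()]]
    print(s[i],[(q.tolist(),rx(q,525)[1:]) for q in e])
print(h[225:245:2,430:446:2,0].tolist());
E
```

```text
time: 10.58
tool_pos: [495.1, 245.3, 214.9]
tcp_rot: [3.14, -0.0, 1.586]
contact_force: [-0.0, 0.6, -0.7]
grip_width: 59.0
finger_force: 30.0
[403 210   7   6  24] [([409, 214], array([225.5, 128.5])), ([406, 215], array([216.9, 126.8])), ([403, 211], array([206.4, 141.2])), ([404, 210], array([208.9, 143.9]))]
[431 230   9   6  31] [([439, 233], array([328.7,  47.4])), ([433, 235], array([310.6,  43.9])), ([431, 232], array([302.4,  55.6])), ([436, 230], array([317.3,  59.8]))]
[429 232   1   1   1] [([429, 232], array([296.1,  56.8])), ([429, 232], array([296.1,  56.8])), ([429, 232], array([296.1,  56.8])), ([429, 232], array([296.1,  56.8]))]
[437 236   1   1   1] [([437, 236], array([324.1,  37.9])), ([437, 236], array([324.1,  37.9])), ([437, 236], array([324.1,  37.9])), ([437, 236], array([324.1,  37.9]))]
[[21, 20, 21, 21, 11, 10, 10, 13], [21, 21, 21, 19, 14, 15, 14, 15], [21, 21, 22, 17, 12, 10, 11, 13], [20, 15, 12, 12, 12, 12, 13, 9], [17, 16, 16, 12, 11, 13, 15, 9], [24, 17, 16, 17, 17, 13, 13, 13], [13, 15, 21, 19, 14, 13, 13, 15], [11, 13, 15, 9, 11, 10, 15, 14], [11, 11, 11, 13, 12, 14, 14, 12], [15, 13, 14, 10, 10, 12, 10, 12]]
```

```bash
python3 -m inch '[[0,0,-0.02,0,0.6],[0,0,-0.04,0,0.6],[0,0,-0.06,0,0.6],[0,0,-0.08,0,0.6],[0,0,-0.08,0,0.6]]'
python3 - <<'E'
from h import *
o=get_obs();t=o["tool_pos"];print(t)
pad=t-[0,0,159];out=[]
for n in("scene","top"):
    c=capture(n);u=proj(c,pad).astype(int);print(n,u,u-[40,45])
    x=c["color"][u[1]-45:u[1]+35,u[0]-40:u[0]+40];out.append(cv2.resize(x,(400,400),interpolation=2))
cv2.imwrite("pics/v10.png",np.hstack(out)[:,:,::-1])
E
```

```text
time: 11.05
tool_pos: [495.7, 245.6, 297.3]
tcp_rot: [3.135, -0.002, 1.586]
contact_force: [0.8, 1.5, -0.8]
grip_width: 59.5
finger_force: 30.0
[495.71717481 245.59563416 297.31872534]
scene [411 204] [371 159]
top [207 232] [167 187]
```

View pics/v10.png

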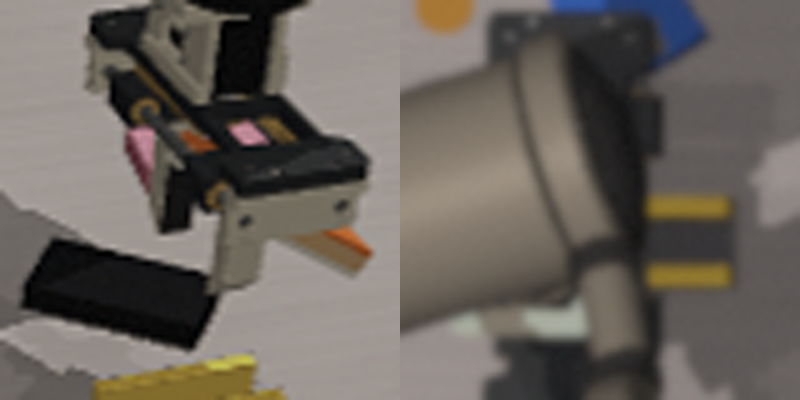

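Run:
```python
from h import *
c=capture("scene");P=np.array(c["pose"]);K=np.array(c["intrinsics"])
def rx(uv,x):
    d=P[:3,:3]@np.linalg.solve(K,[371+uv[0]/5,159+uv[1]/5,1]);o=P[:3,3];return (o+d*(x-o[0])/d[0]).round(1)
for n,q in dict(ltop=(373,252),lbot=(361,273),tope=(330,232),bote=(285,236),).items():print(n,rx(q,525.5))
print("fingertip",rx((235,293),545))
for x in(470,485,500):print(x,"patch",rx((180,130),x),rx((217,152),x))
print("rackend",[((proj(c,[519,301,30])-[371,159])*5).round()])
```

```text
ltop [525.5 335.1 125.3]
lbot [525.5 330.  112.5]
tope [525.5 306.  142.9]
bote [525.5 278.9 144.7]
fingertip [545.  242.6 126.7]
470 patch [470.  237.5 185.3] [470.  261.8 168. ]
485 patch [485.  229.4 194.8] [485.  253.4 177.7]
500 patch [500.  221.3 204.2] [500.  244.9 187.4]
rackend [array([286., 397.])]
```

The view shows the board clamped near its short end, high between the fingers. It is about 31° from level, orange up, with its free corner at (372,252). I'll rest the free end on the rack and lower until the board is nearly level.

```bash
python3 -m inch '[[-0.03,0,0,0,0.6],[-0.043,0,0.03,0,0.6],[-0.043,0,0.06,0,0.6],[-0.043,0,0.075,0,0.6],[-0.043,0,0.082,0,0.6],[-0.043,0,0.088,0,0.6],[-0.043,0,0.092,0,0.6],[-0.043,0,0.092,0,0.6]]'
cat > br.py <<'E'
from h import *
def blobs(x=525,box=None):
    c=capture("scene");P=np.array(c["pose"]);K=np.array(c["intrinsics"]);h=cv2.cvtColor(c["color"],cv2.COLOR_RGB2HSV)
    def rx(uv):
        d=P[:3,:3]@np.linalg.solve(K,[uv[0],uv[1],1]);o=P[:3,3];return (o+d*(x-o[0])/d[0])[1:].round().tolist()
    t=get_obs()["tool_pos"];u=proj(c,t-[0,-40,159]).astype(int)
    m=(h[...,0]<15)&(h[...,0]>5)&(h[...,1]>120);b=np.zeros_like(m);b[u[1]-35:u[1]+35,u[0]-50:u[0]+35]=1;m&=b
    n,l,s,ce=cv2.connectedComponentsWithStats(m.astype(np.uint8),connectivity=8);print(t.round(1))
    for i in range(1,n):
        if s[i,4]<6:continue
        p=np.argwhere(l==i)[:,::-1];e=[p[p[:,0].argmax()],p[p[:,1].argmax()],p[p[:,0].argmin()],p[p[:,1].argmin()]]
        print(s[i,4],[(n,q.tolist(),rx(q)) for n,q in zip("RBLT",e)])
E
python3 -c "
from br import *
blobs()"
```

```text
time: 11.87
tool_pos: [495.6, 202.5, 201.5]
tcp_rot: [-3.142, -0.0, 1.586]
contact_force: [-1.0, 0.2, 2.3]
grip_width: 59.6
finger_force: 30.0
[495.6 202.7 202. ]
23 [('R', [394, 221], [184.0, 113.0]), ('B', [391, 222], [175.0, 112.0]), ('L', [388, 217], [165.0, 129.0]), ('T', [388, 217], [165.0, 129.0])]
13 [('R', [403, 220], [210.0, 112.0]), ('B', [399, 221], [198.0, 111.0]), ('L', [397, 219], [192.0, 118.0]), ('T', [397, 219], [192.0, 118.0])]
24 [('R', [427, 234], [291.0, 51.0]), ('B', [423, 235], [279.0, 50.0]), ('L', [422, 232], [274.0, 61.0]), ('T', [424, 230], [279.0, 67.0])]
```

```bash
python3 -m inch '[[0,0,0.004,0,0.6],[0,0,0.008,0,0.6],[0,0,0.012,0,0.6],[0,0,0.016,0,0.6],[0,0,0.02,0,0.6],[0,0,0.02,0,0.6]]'
python3 -c "
from br import *
blobs()"
```

```text
time: 12.42
tool_pos: [495.5, 202.4, 181.0]
tcp_rot: [-3.141, -0.0, 1.585]
contact_force: [1.4, -1.4, 2.2]
grip_width: 59.3
finger_force: 30.0
[495.6 202.4 181.3]
31 [('R', [404, 226], [216.0, 91.0]), ('B', [398, 227], [198.0, 91.0]), ('L', [395, 224], [188.0, 103.0]), ('T', [400, 223], [202.0, 104.0])]
23 [('R', [392, 226], [180.0, 98.0]), ('B', [389, 228], [171.0, 93.0]), ('L', [386, 224], [161.0, 108.0]), ('T', [386, 224], [161.0, 108.0])]
33 [('R', [428, 234], [294.0, 50.0]), ('B', [423, 235], [279.0, 50.0]), ('L', [412, 224], [239.0, 94.0]), ('T', [412, 224], [239.0, 94.0])]
```

Free end stays on the rack while the held end comes down. Now I'll ease the grip in small steps.

```bash
for i in 1; do python3 -m inch '[[0,0,0,0,0.642],[0,0,0,0,0.645],[0,0,0,0,0.648],[0,0,0,0,0.648]]'; done
python3 -c "
from br import *
blobs()"
python3 -m inch '[[0,0,0,0,0.65],[0,0,0,0,0.652],[0,0,0,0,0.654],[0,0,0,0,0.656]]'
python3 -c "
from br import *
blobs()"
```

```text
time: 12.8
tool_pos: [495.5, 202.5, 181.8]
tcp_rot: [3.141, -0.0, 1.586]
contact_force: [0.5, 0.4, 0.6]
grip_width: 59.8
finger_force: 13.3
[495.5 202.5 181.8]
35 [('R', [404, 226], [216.0, 91.0]), ('B', [398, 227], [198.0, 91.0]), ('L', [395, 223], [187.0, 106.0]), ('T', [395, 223], [187.0, 106.0])]
37 [('R', [428, 234], [294.0, 50.0]), ('B', [423, 235], [279.0, 50.0]), ('L', [412, 223], [239.0, 97.0]), ('T', [412, 223], [239.0, 97.0])]
23 [('R', [393, 227], [183.0, 94.0]), ('B', [390, 228], [174.0, 92.0]), ('L', [387, 224], [164.0, 107.0]), ('T', [387, 224], [164.0, 107.0])]
time: 13.18
tool_pos: [495.3, 202.4, 181.6]
tcp_rot: [-3.141, 0.0, 1.586]
contact_force: [-0.6, 0.1, 0.7]
grip_width: 59.8
finger_force: 0.0
[495.4 202.4 181.6]
14 [('R', [404, 226], [216.0, 91.0]), ('B', [398, 227], [198.0, 91.0]), ('L', [398, 227], [198.0, 91.0]), ('T', [399, 225], [200.0, 97.0])]
16 [('R', [387, 230], [166.0, 87.0]), ('B', [386, 233], [164.0, 78.0]), ('L', [384, 229], [157.0, 92.0]), ('T', [384, 229], [157.0, 92.0])]
8 [('R', [427, 235], [291.0, 47.0]), ('B', [423, 236], [279.0, 46.0]), ('L', [423, 236], [279.0, 46.0]), ('T', [424, 235], [282.0, 49.0])]
6 [('R', [394, 241], [191.0, 46.0]), ('B', [392, 242], [185.0, 43.0]), ('L', [392, 241], [185.0, 47.0]), ('T', [393, 240], [188.0, 50.0])]
```

Grip force went to zero and the board is now flat on the rack: the short-end edge shows at (188, z≈46). Open, retreat and measure.

```bash
python3 -m inch '[[0,0,0,0,0.75],[0,0,0,0,0.9],[0,0,0,0,1],[0,0,-0.03,0,1],[0,0,-0.07,0,1],[0,0,-0.11,0,1],[0,0,-0.15,0,1],[0,0,-0.15,0,1]]'
python3 -m inch '[[0.04,0.0,0,0,1],[0.08,0,0,0,1],[0.12,0,0,0,1],[0.16,0,0,0,1],[0.16,0,0,0,1]]'
python3 - <<'E'
from m import *
for n in("top","scene"):
    c=capture(n);h=cv2.cvtColor(c["color"],cv2.COLOR_RGB2HSV)
    m=(h[...,0]<16)&(h[...,0]>4)&(h[...,1]>120);b=np.zeros_like(m);u=proj(c,[495,239,48]).astype(int);print(h[u[1],u[0]])
    b[u[1]-28:u[1]+28,u[0]-40:u[0]+40]=1;m&=b
    if m.any():print(n,m.sum(),rectw(c,m,48))
    for r in trace(c,"board")[:5]:print(r["conf"],rectw(c,r["pixels"],43))
E
python3 d.py
```

```text
time: 13.9
tool_pos: [497.1, 202.9, 339.6]
tcp_rot: [3.128, -0.003, 1.586]
contact_force: [1.3, -0.3, -0.2]
grip_width: 91.5
finger_force: 0.0
time: 14.32
tool_pos: [491.9, 368.1, 331.3]
tcp_rot: [3.141, -0.003, 1.591]
contact_force: [-0.0, -1.8, 0.1]
grip_width: 91.5
finger_force: 0.0
[ 11 185 160]
top 612 (array([494.2, 249.8]), array([56.1, 94.2]), 91.2)
0.87 (array([365.3, 264.6]), array([108.9,  61.4]), 49.8)
0.76 (array([495.8, 241.9]), array([ 58.8, 112.5]), 91.2)
0.71 (array([629.5, 267.8]), array([111. ,  58.9]), 35.0)
[ 11 188 144]
scene 557 (array([495.2, 237.5]), array([ 71. , 114.7]), 91.1)
0.95 (array([500.2, 238.3]), array([ 83.2, 123.6]), 90.5)
0.82 (array([278.2, 370.5]), array([114.2,  91.9]), 80.5)
0.62 (array([411.7, 245. ]), array([113.9,  92.2]), 48.4)
0.6 (array([669.2, 248.1]), array([112.2,  77.7]), 33.2)
14.52 [493.1 361.7 331.3] [-3.141e+00  1.000e-03  1.586e+00] [-0.1 -0.3 -0.3] grip 91.9 0.0
```

```bash
python3 -m inch '[[-0.04,0,0,0,1],[-0.08,0,0.02,0,1],[-0.122,0,0.05,0,1],[-0.122,0,0.09,0,1],[-0.122,0,0.12,0,1],[-0.122,0,0.131,0,1],[-0.122,0,0.131,0,1],[-0.122,0,0.131,0,1]]'
python3 d.py 494.5 240 200 1.586
python3 -m inch '[[0,0,0,0,0.75],[0,0,0,0,0.6],[0,0,0,0,0.6],[0,0,0,0,0.6],[0,0,0,0,0.6],[0,0,0,0,0.6]]'
python3 -m inch '[[0,0,-0.02,0,0.6],[0,0,-0.05,0,0.6],[0,0,-0.08,0,0.6],[0,0,-0.1,0,0.6],[0,0,-0.1,0,0.6]]'
python3 d.py 507 -220 280 1.725
python3 -c "
from br import *
c=capture('top')
for r in trace(c,'board'):print(r['conf'],r['rect'])
blobs()"
```

```text
time: 15.18
tool_pos: [495.5, 240.1, 201.6]
tcp_rot: [3.141, -0.0, 1.585]
contact_force: [0.9, -0.4, 1.1]
grip_width: 91.7
finger_force: 0.0
15.18 [495.5 240.1 201.6] [ 3.141 -0.     1.585] [ 0.9 -0.4  1.1] grip 91.7 0.0
[-0.0001, -0.001, 0.0016, -0.001]
time: 15.68
tool_pos: [495.0, 240.6, 201.3]
tcp_rot: [3.141, -0.0, 1.586]
contact_force: [-1.1, 0.6, 4.0]
grip_width: 60.0
finger_force: 30.0
time: 16.1
tool_pos: [495.9, 240.8, 305.2]
tcp_rot: [3.134, -0.002, 1.586]
contact_force: [0.9, 0.5, -0.6]
grip_width: 60.0
finger_force: 30.0
16.1 [495.9 240.8 305.2] [ 3.134e+00 -2.000e-03  1.586e+00] [ 0.9  0.5 -0.6] grip 60.0 30.0
[-0.4609, 0.004, 0.0252, -0.139]
0.87 [208.1, 178.6, 42.1, 40.2]
0.79 [143.7, 338.4, 29.3, 26.9]
0.78 [224.9, 234.3, 12.9, 21.8]
0.46 [509.9, 253.2, 47.6, 22.6]
0.43 [193.3, 277.1, 24.4, 9.8]
[494.5 240.2 299.8]
284 [('R', [412, 200], [228.0, 172.0]), ('B', [395, 211], [183.0, 145.0]), ('L', [388, 199], [159.0, 186.0]), ('T', [403, 196], [201.0, 188.0])]
21 [('R', [432, 205], [291.0, 146.0]), ('B', [422, 207], [261.0, 145.0]), ('L', [422, 206], [261.0, 148.0]), ('T', [426, 205], [272.0, 149.0])]
```

The board is held level, orange up. I'll go to the front of the bed first and enter under the hood's front wall.

```bash
python3 d.py 438 -231 300 1.725
python3 -m inch '[[-0.04,-0.010,0,-0.02,0.6],[-0.08,-0.02,0,-0.04,0.6],[-0.12,-0.03,0,-0.06,0.6],[-0.16,-0.04,0,-0.08,0.6],[-0.2,-0.05,0,-0.1,0.6],[-0.24,-0.06,0,-0.12,0.6],[-0.28,-0.065,0,-0.139,0.6],[-0.32,-0.065,0,-0.139,0.6]]'
python3 d.py 438 -231 300 1.725
```

```text
16.25 [494.5 240.2 299.8] [-3.14   0.     1.586] [-0.  -0.  -1.2] grip 59.6 30.0
[-0.4703, -0.0636, -0.0002, -0.1392]
time: 16.92
tool_pos: [432.9, -82.0, 299.1]
tcp_rot: [-3.138, -0.002, 1.726]
contact_force: [1.5, 0.7, -0.9]
grip_width: 59.8
finger_force: 30.0
16.92 [432.9 -82.  299.1] [-3.138e+00 -2.000e-03  1.726e+00] [ 1.5  0.7 -0.9] grip 59.8 30.0
[-0.148, -0.018, -0.0009, 0.001]
```

```bash
python3 -m inch '[[-0.04,-0.01,0,0,0.6],[-0.08,-0.018,0,0,0.6],[-0.12,-0.018,0,0,0.6],[-0.149,-0.018,0.02,0,0.6],[-0.149,-0.018,0.05,0,0.6],[-0.149,-0.018,0.085,0,0.6],[-0.149,-0.018,0.085,0,0.6],[-0.149,-0.018,0.085,0,0.6]]'
python3 - <<'E'
from m import *
import d
c=capture("top");h=cv2.cvtColor(c["color"],cv2.COLOR_RGB2HSV)
for nm,z in(("bed",0),("bed_rest",32)):print(nm,[(r["conf"],ray(c,r["centre"],z)[:2].round(1)) for r in tip_of(c,nm)[:1]])
m=(h[...,0]<20)&(h[...,0]>5)&(h[...,1]>90);m[:215]=0;m[255:]=0;m[:,:365]=0;m[:,430:]=0
k,l,s,ce=cv2.connectedComponentsWithStats(m.astype(np.uint8))
print([(s[i,4],ray(c,ce[i],32)[:2].round(1)) for i in range(1,k) if s[i,4]>8])
E
python3 d.py 507 -220.4 215 1.725
```

```text
time: 17.58
tool_pos: [438.9, -230.0, 213.4]
tcp_rot: [-3.136, -0.005, 1.725]
contact_force: [-0.4, -0.6, -0.1]
grip_width: 59.9
finger_force: 30.0
bed [(0.85, array([ 502.2, -216.8]))]
bed_rest [(0.74, array([ 505.3, -226. ]))]
[(np.int32(102), array([ 501.6, -189.3])), (np.int32(63), array([ 458.9, -193.8]))]
17.73 [ 440.4 -230.5  217.1] [3.140e+00 1.000e-03 1.726e+00] [ 0.4 -0.  -0.9] grip 59.6 30.0
[-0.0003, 0.0674, 0.0021, 0.0006]
```

```bash
python3 -m inch '[[0,0.02,0,0,0.6],[0,0.04,0,0,0.6],[0,0.055,0,0,0.6],[0,0.067,0,0,0.6],[0,0.067,0,0,0.6],[0,0.067,0,0,0.6]]'
python3 d.py 507 -220.4 202 1.725
python3 -m inch '[[0,0,0.005,0,0.6],[0,0,0.009,0,0.6],[0,0,0.012,0,0.6],[0,0,0.013,0,0.6],[0,0,0.014,0,0.6],[0,0,0.014,0,0.6]]'
python3 d.py 507 -220.4 202 1.725
```

```text
time: 18.23
tool_pos: [506.4, -219.9, 217.2]
tcp_rot: [3.14, 0.002, 1.726]
contact_force: [0.7, -0.1, -1.5]
grip_width: 59.7
finger_force: 30.0
18.23 [ 506.4 -219.9  217.2] [3.140e+00 2.000e-03 1.726e+00] [ 0.7 -0.1 -1.5] grip 59.7 30.0
[-0.0006, 0.0005, 0.0152, 0.0014]
time: 18.73
tool_pos: [505.3, -220.3, 203.2]
tcp_rot: [-3.141, -0.0, 1.724]
contact_force: [-5.5, 3.0, 17.4]
grip_width: 59.7
finger_force: 30.0
18.73 [ 505.3 -220.3  203.2] [-3.141 -0.     1.724] [-5.5  3.  17.4] grip 59.7 30.0
[-0.0003, 0.0016, 0.0012, -0.0005]
```

Seated firmly on the strips. Release gently, rise just clear, and back out.

```bash
python3 -m inch '[[0,0,-0.001,0,0.648],[0,0,-0.001,0,0.655],[0,0,-0.001,0,0.7],[0,0,-0.001,0,0.85],[0,0,-0.001,0,0.85],[0,0,-0.02,0,0.85],[0,0,-0.04,0,0.85],[0,0,-0.04,0,0.85]]'
python3 -m inch '[[0,-0.03,0,0,0.85],[0,-0.07,0,0,0.85],[0,-0.105,0,0,0.85],[0,-0.14,0,0,0.85],[0,-0.14,0,0,0.85],[0,-0.14,-0.03,0,0.85],[0,-0.14,-0.06,0,0.85],[0,-0.14,-0.06,0,0.85]]'
python3 - <<'E'
from m import *
for n in("top","scene"):
    c=capture(n);h=cv2.cvtColor(c["color"],cv2.COLOR_RGB2HSV)
    m=(h[...,0]<16)&(h[...,0]>4)&(h[...,1]>120);b=np.zeros_like(m);u=proj(c,[507,-220,50]).astype(int)
    b[u[1]-30:u[1]+30,u[0]-40:u[0]+40]=1;m&=b
    if m.any():print(n,m.sum(),h[u[1],u[0]],rectw(c,m,50))
    m=((h[...,0]<6)|(h[...,0]>174))&(h[...,1]>150);b[:]=0;u=proj(c,[600,-207,324]).astype(int);b[u[1]-15:u[1]+15,u[0]-45:u[0]+45]=1;m&=b
    p=np.argwhere(m)[:,::-1].astype(np.float32);r=cv2.boxPoints(cv2.minAreaRect(p)).mean(0);print("bar",ray(c,r,324)[:2].round(1))
E
python3 d.py
```

```text
time: 19.4
tool_pos: [507.0, -220.9, 244.6]
tcp_rot: [3.137, 0.003, 1.725]
contact_force: [0.7, -0.6, 0.6]
grip_width: 77.9
finger_force: 0.0
time: 20.07
tool_pos: [368.8, -242.9, 305.6]
tcp_rot: [3.136, 0.006, 1.724]
contact_force: [0.7, -1.0, 1.4]
grip_width: 78.0
finger_force: 0.0
top 333 [ 18 171 170] (array([ 497.1, -237.1]), array([36.7, 75. ]), 98.7)
bar [ 601.1 -206.4]
bar [ 598.6 -211.7]
20.17 [ 368.  -241.9  302.1] [3.140e+00 2.000e-03 1.725e+00] [ 0.5 -0.6 -0.1] grip 78.0 0.0
```

Run:
```python
from m import *
c=capture("top");h=cv2.cvtColor(c["color"],cv2.COLOR_RGB2HSV)
m=(h[...,0]<23)&(h[...,0]>4)&(h[...,1]>140);b=np.zeros_like(m);u=proj(c,[507,-220,50]).astype(int)
b[u[1]-25:u[1]+25,u[0]-35:u[0]+35]=1;m=cv2.morphologyEx((m&b).astype(np.uint8),cv2.MORPH_OPEN,np.ones((3,3)));print(m.sum(),rectw(c,m,50))
for r in trace(c,"board"):print(r["conf"],rectw(c,r["pixels"],48))
```

```text
945 (array([ 505.4, -217.9]), array([ 57.5, 107.6]), 98.9)
0.98 (array([ 505.9, -217.8]), array([ 63.9, 112.7]), 98.9)
0.92 (array([229. , 389.6]), array([110.7,  62.1]), 80.3)
0.62 (array([365.8, 263.5]), array([109.3,  62.3]), 49.0)
0.59 (array([629.8, 266.1]), array([109.1,  61.4]), 33.9)
0.48 (array([ 465. , -509.4]), array([ 63.8, 117.6]), 91.2)
```

Board rests within about 3 mm of centre and square. Now the hood: rise and go over the bar.

```bash
python3 -m inch '[[0,0.02,-0.04,0,0.85],[0,0.04,-0.08,0,0.7],[0,0.05,-0.12,0,0.6],[0,0.06,-0.16,0,0.5],[0,0.07,-0.2,0,0.5],[0,0.08,-0.225,0,0.5],[0,0.08,-0.225,0,0.5],[0,0.08,-0.225,0,0.5]]'
python3 d.py 600 -208 522 1.725
```

```text
time: 20.93
tool_pos: [447.5, -229.5, 526.4]
tcp_rot: [3.141, 0.0, 1.726]
contact_force: [-0.4, -0.6, -0.6]
grip_width: 46.1
finger_force: 0.0
20.93 [ 447.5 -229.5  526.4] [3.141 0.    1.726] [-0.4 -0.6 -0.6] grip 46.1 0.0
[-0.0023, 0.154, 0.0044, 0.0007]
```

```bash
python3 -m inch '[[-0.002,0.04,0,0,0.5],[-0.002,0.08,0,0,0.5],[-0.002,0.12,0,0,0.5],[-0.002,0.154,0,0,0.5],[-0.002,0.154,0,0,0.5],[-0.002,0.154,0,0,0.5]]'
python3 d.py 600 -208 483 1.725
python3 - <<'E'
from h import *
for n in("scene","top"):
    c=capture(n);h=cv2.cvtColor(c["color"],cv2.COLOR_RGB2HSV);u=proj(c,[600,-207,324]).astype(int)
    m=((h[...,0]<6)|(h[...,0]>174))&(h[...,1]>150);b=np.zeros_like(m);b[u[1]-15:u[1]+15,u[0]-45:u[0]+45]=1
    p=np.argwhere(m&b)[:,::-1]
    if len(p):print(n,ray(c,p[p[:,0].argmin()],324)[:2].round(),ray(c,p[p[:,0].argmax()],324)[:2].round())
E
```

```text
time: 21.43
tool_pos: [601.1, -207.8, 521.6]
tcp_rot: [-3.135, -0.005, 1.726]
contact_force: [-1.5, -0.1, 0.7]
grip_width: 45.8
finger_force: 0.0
21.43 [ 601.1 -207.8  521.6] [-3.135 -0.005  1.726] [-1.5 -0.1  0.7] grip 45.8 0.0
[0.0, -0.0012, 0.0386, 0.0014]
scene [ 600. -270.] [ 584. -146.]
top [ 593. -145.] [ 598. -165.]
```

```bash
python3 -m inch '[[0,-0.001,0.02,0,0.5],[0,-0.001,0.0385,0,0.5],[0,-0.001,0.0385,0,0.4],[0,-0.001,0.0385,0,0.2],[0,-0.001,0.0385,0,0.03],[0,-0.001,0.0385,0,0.03],[0,-0.001,0.0385,0,0.03],[0,-0.001,0.0385,0,0.03]]'
python3 -m inch '[[0,0,0,0,0.03],[0,0,0,0,0.03],[0,0,0,0,0.03],[0,0,0,0,0.03]]'
python3 d.py
```

```text
time: 22.2
tool_pos: [598.2, -208.1, 489.2]
tcp_rot: [3.14, 0.001, 1.725]
contact_force: [2.1, 1.6, -0.0]
grip_width: 10.3
finger_force: 1.2
time: 22.53
tool_pos: [598.3, -208.0, 489.1]
tcp_rot: [3.14, 0.001, 1.725]
contact_force: [0.6, 0.2, 5.7]
grip_width: 8.9
finger_force: 30.0
22.53 [ 598.3 -208.   489.1] [3.140e+00 1.000e-03 1.725e+00] [0.6 0.2 5.7] grip 8.9 30.0
```

```bash
python3 -m inch '[[0,-0.0246,0.0045,0,0.03],[0,-0.050,0.012,0,0.03],[0,-0.0747,0.0217,0,0.03],[0,-0.098,0.034,0,0.03],[0,-0.120,0.0485,0,0.03],[0,-0.141,0.065,0,0.03],[0,-0.160,0.084,0,0.03],[0,-0.1766,0.104,0,0.03]]'
python3 - <<'E'
from h import *
c=capture("scene");h=cv2.cvtColor(c["color"],cv2.COLOR_RGB2HSV);t=get_obs()["tool_pos"];u=proj(c,t-[0,0,164]).astype(int)
m=((h[...,0]<6)|(h[...,0]>174))&(h[...,1]>150);b=np.zeros_like(m);b[u[1]-30:u[1]+30,u[0]-50:u[0]+50]=1
p=np.argwhere(m&b)[:,::-1];print(t,u,len(p),p.min(0) if len(p) else 0,p.max(0) if len(p) else 0)
print([(r["conf"],r["centre"]) for r in tip_of(c,"hood_bar")[:2]])
E
```

```text
time: 23.2
tool_pos: [422.7, -234.0, 383.4]
tcp_rot: [3.14, -0.003, 1.725]
contact_force: [7.5, 5.3, -4.9]
grip_width: 8.8
finger_force: 30.0
[ 420.62235478 -234.47188974  379.52847926] [228 189] 106 [203 183] [252 194]
[(0.61, [226.7, 189.0])]
```

```bash
python3 -m inch '[[0,-0.0151,0.0246,0,0.03],[0,-0.0266,0.0484,0,0.03],[0,-0.0357,0.0733,0,0.03],[0,-0.0422,0.099,0,0.03],[0,-0.0456,0.12,0,0.03],[0,-0.047,0.1357,0,0.03],[0,-0.0474,0.1463,0,0.03],[0,-0.0475,0.152,0,0.03]]'
python3 -m inch '[[0,0,0.002,0,0.03],[0,0,0.004,0,0.03],[0,0,0.004,0,0.03]]'
python3 - <<'E'
from h import *
for n in("scene","top"):
    c=capture(n);print(n,[(r["conf"],r["centre"],ray(c,r["centre"],62)[:2].round()) for r in tip_of(c,"hood_bar")[:2]],proj(c,[373.6,-241.2,62]))
E
python3 d.py
```

```text
time: 23.97
tool_pos: [374.7, -241.7, 230.4]
tcp_rot: [-3.132, -0.007, 1.726]
contact_force: [-17.0, -1.7, 2.2]
grip_width: 9.0
finger_force: 30.0
time: 24.22
tool_pos: [374.7, -241.7, 226.8]
tcp_rot: [-3.132, -0.007, 1.726]
contact_force: [-16.2, -2.5, -4.9]
grip_width: 8.9
finger_force: 30.0
scene [(0.79, [224.1, 230.3], array([ 375., -252.]))] [228.10600006 229.39312702]
top [(0.71, [405.5, 284.2], array([ 380., -241.]))] [405.49048294 286.61342851]
24.42 [ 374.7 -241.7  226.9] [-3.132 -0.007  1.726] [-17.2  -2.9  -4.5] grip 9.2 30.0
```

```bash
python3 -m inch '[[0,-0.002,0.003,0,0.03],[0,-0.003,0.006,0,0.03],[0,-0.003,0.008,0,0.03],[0,-0.003,0.008,0,0.03]]'; python3 d.py
```

```text
time: 24.75
tool_pos: [373.6, -242.4, 222.6]
tcp_rot: [-3.139, -0.002, 1.726]
contact_force: [-14.4, 5.7, 31.9]
grip_width: 8.7
finger_force: 30.0
24.75 [ 373.6 -242.4  222.6] [-3.139e+00 -2.000e-03  1.726e+00] [-14.4   5.7  31.9] grip 8.7 30.0
```

Hard stop reached, so the hood is shut. Release, retreat upward and verify.

```bash
python3 -m inch '[[0,0,-0.003,0,0.1],[0,0,-0.003,0,0.3],[0,0,-0.003,0,0.4],[0,0,-0.003,0,0.4],[0,0,-0.02,0,0.4],[0,0,-0.05,0,0.4],[0,0,-0.09,0,0.4],[0,0,-0.13,0,0.4]]'
python3 -m inch '[[0,-0.0,-0.04,0,0.4],[0.04,0,-0.06,0,0.4],[0.08,0,-0.06,0,0.4],[0.12,0,-0.06,0,0.4],[0.16,0,-0.06,0,0.4],[0.2,0,-0.06,0,0.4],[0.2,0,-0.06,0,0.4]]'
python3 - <<'E'
from m import *
for n in("scene","top"):
    c=capture(n)
    h=cv2.cvtColor(c["color"],cv2.COLOR_RGB2HSV);m=((h[...,0]<6)|(h[...,0]>174))&(h[...,1]>150);u=proj(c,[373.6,-241.2,62]).astype(int)
    b=np.zeros_like(m);b[u[1]-25:u[1]+25,u[0]-45:u[0]+45]=1;p=np.argwhere(m&b)[:,::-1].astype(np.float32)
    print(n,"bar",len(p),cv2.minAreaRect(p)[0] if len(p) else 0,"expect shut",proj(c,[373.6,-241.2,64]),"0.06rad",proj(c,[373.6,-241.2,80]))
    for t,z in(("can_a",0),("can_c",0),("tin",0),("green_board",0),("tin_lid",0),("brush",0)):
        print(t,[np.round(ray(c,r["centre"],z)[:2]).tolist() for r in tip_of(c,t)[:3]])
    for r in trace(c,"board"):
        w=ray(c,r["rect"][:2],48)
        if w[1]<0:print("board",r["conf"],rectw(c,r["pixels"],48))
E
python3 d.py
```

```text
time: 25.42
tool_pos: [374.0, -242.8, 351.5]
tcp_rot: [-3.14, -0.002, 1.725]
contact_force: [1.4, -1.4, -0.6]
grip_width: 37.0
finger_force: 0.0
time: 26.0
tool_pos: [341.7, -40.1, 410.6]
tcp_rot: [3.141, -0.002, 1.731]
contact_force: [-0.8, 0.0, -1.0]
grip_width: 36.7
finger_force: 0.0
scene bar 121 (227.19378662109375, 228.83985900878906) expect shut [228.04447647 228.79558685] 0.06rad [227.5486052  223.97949943]
can_a [[458.0, 476.0], [447.0, -504.0], [549.0, 502.0]]
can_c [[458.0, 476.0], [447.0, -504.0], [549.0, 502.0]]
tin [[605.0, -509.0]]
green_board [[690.0, -3.0], [569.0, 492.0]]
tin_lid [[390.0, 3.0]]
brush [[809.0, -5.0]]
top bar 103 (405.4644470214844, 286.7225341796875) expect shut [405.63388543 286.65826441] 0.06rad [406.79673765 287.02183914]
can_a [[459.0, -496.0], [570.0, 488.0], [457.0, 481.0]]
can_c [[459.0, -496.0], [570.0, 488.0], [457.0, 481.0]]
tin [[614.0, -507.0]]
green_board [[686.0, -3.0]]
tin_lid [[376.0, 8.0]]
brush [[799.0, 9.0], [501.0, 254.0]]
26.8 [343.2 -45.4 410.2] [ 3.142 -0.     1.724] [-0.4  0.8  0.3] grip 36.7 0.0
```

Run:
```python
from m import *
c=capture("top");h=cv2.cvtColor(c["color"],cv2.COLOR_RGB2HSV)
m=(h[...,0]<24)&(h[...,0]>4)&(h[...,1]>70);b=np.zeros_like(m);u=proj(c,[507,-220,50]).astype(int)
b[u[1]-28:u[1]+28,u[0]-38:u[0]+38]=1;m=cv2.morphologyEx((m&b).astype(np.uint8),cv2.MORPH_OPEN,np.ones((3,3)));r=rectw(c,m,50);print(h[u[1],u[0]],m.sum(),r)
if np.hypot(r[0][0]-507,r[0][1]+220)<9: print(close_job())
```

```text
Traceback (most recent call last):
  File "m.py", line 4, in rectw
    p=max(pts,key=cv2.contourArea)[:,0,:]
      ~~~^^^^^^^^^^^^^^^^^^^^^^^^^
ValueError: max() iterable argument is empty
```

Run:
```python
from m import *
c=capture("top");h=cv2.cvtColor(c["color"],cv2.COLOR_RGB2HSV);u=proj(c,[507,-220,50]).astype(int)
for r in range(u[1]-24,u[1]+25,6):print([tuple(int(v) for v in c["color"][r,k]) for k in range(u[0]-36,u[0]+37,8)])
c=capture("scene");u=proj(c,[507,-220,50]).astype(int);print()
for r in range(u[1]-18,u[1]+19,5):print([tuple(int(v) for v in c["color"][r,k]) for k in range(u[0]-36,u[0]+37,8)])
```

```text
[(136, 139, 146), (138, 142, 147), (137, 141, 146), (137, 141, 147), (137, 141, 147), (136, 141, 147), (136, 140, 146), (135, 139, 146), (135, 139, 146), (57, 55, 58)]
[(135, 139, 145), (136, 140, 147), (137, 141, 147), (137, 141, 147), (137, 141, 146), (141, 144, 146), (144, 145, 142), (147, 146, 140), (136, 140, 146), (75, 76, 79)]
[(124, 128, 133), (147, 146, 140), (141, 142, 143), (137, 140, 146), (137, 140, 146), (142, 140, 143), (150, 140, 137), (141, 139, 142), (136, 140, 147), (98, 100, 104)]
[(102, 104, 108), (146, 146, 142), (155, 138, 131), (156, 138, 130), (155, 137, 129), (155, 137, 129), (155, 137, 129), (148, 138, 136), (136, 141, 147), (106, 108, 112)]
[(80, 82, 85), (148, 148, 142), (156, 138, 131), (156, 138, 130), (156, 137, 129), (156, 137, 129), (156, 137, 129), (153, 138, 132), (135, 139, 146), (111, 115, 119)]
[(56, 55, 57), (144, 145, 141), (155, 138, 130), (156, 139, 130), (156, 138, 130), (155, 137, 129), (155, 137, 129), (155, 137, 130), (137, 141, 146), (119, 122, 128)]
[(49, 47, 47), (140, 143, 145), (152, 137, 131), (156, 139, 130), (155, 138, 130), (150
[... 1061 characters left out ...]
 154, 145), (142, 143, 134)]
[(153, 157, 147), (150, 154, 145), (164, 150, 129), (164, 151, 130), (164, 150, 130), (164, 150, 130), (164, 151, 130), (163, 150, 130), (150, 154, 145), (132, 134, 125)]
[(57, 57, 54), (148, 153, 145), (157, 149, 131), (164, 150, 130), (164, 150, 129), (160, 149, 129), (159, 156, 140), (160, 162, 150), (157, 157, 141), (151, 154, 145)]
[(16, 16, 16), (162, 161, 136), (151, 155, 145), (158, 151, 133), (158, 156, 140), (156, 159, 148), (153, 152, 139), (151, 154, 145), (150, 154, 145), (150, 154, 144)]
[(72, 70, 65), (149, 153, 144), (150, 154, 144), (153, 151, 137), (150, 154, 145), (150, 154, 145), (161, 161, 137), (150, 154, 145), (152, 155, 146), (42, 43, 40)]
```

The pale orange is visible through the hood. I'll check its centre once using red minus blue, then hand in.

Run:
```python
from m import *
c=capture("top");i=c["color"].astype(int);u=proj(c,[507,-220,50]).astype(int)
m=(i[...,0]-i[...,1]>8)&(i[...,0]-i[...,2]>12);b=np.zeros_like(m);b[u[1]-28:u[1]+28,u[0]-38:u[0]+38]=1
m=cv2.morphologyEx((m&b).astype(np.uint8),cv2.MORPH_OPEN,np.ones((3,3)));r=rectw(c,m,50);print(r)
if np.hypot(r[0][0]-507,r[0][1]+220)<9: print(close_job())
```

```text
(array([ 505.8, -218.4]), array([ 58.5, 108.6]), 98.9)
the job is handed in; nothing more can be done
None
```

I handed the job in at about 27 s, without a verdict shown: the board lies orange face up on the cork strips, about 2 mm off centre and square to the outline, with the hood shut over it and no sign that any bystander moved.

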